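# Put a coin roll away in its V-groove and slide the pair home

## Task

Put the loose coin roll away in the coin-roll tray: lay it in the groove that already holds a roll of the same thickness, on the open side of that roll, and slide the two gently along the groove until you feel them press home on the end stop, the two rolls touching. Do not ram them, or the crimped paper ends burst, and leave the rolls in the other grooves, the wine glass and the calculator alone.

Things in the scene. Friction and masses are not known exactly. Their poses are not given: they have to be found in the camera images.
- tray: Grey plastic coin-roll tray fixed to the desk, 215 mm along x with its end stop, 158 mm wide. Origin: at desk height on its centre line, 94 mm before the end stop's face; x points along the grooves to the stop. Three equal V-grooves at y = -50, 0, +50 mm (90 degrees, 22 mm wide, 11 mm deep), open at x = -106 mm. Bottom of the V 4 mm, flat lands between grooves 15 mm above the desk. Each groove holds a stored roll.
- stop_face (a point): Face of the end stop: an aluminium plate fixed across the tray's +x end, 34 mm high, faced with a 6 mm black rubber buffer strip that gives about 1 mm under 15 N. The point lies in the rubber's face towards the rolls, on the tray's centre line, at desk height; axes as the tray's. The rolls' paper ends are only crimped and burst if more than about 15 N bears on this stop.
- roll_new_center (a point): Centre of the loose coin roll on the desk: rigid paper-wrapped cylinder, 26 mm diameter, wrapped by hand, so 50 to 70 mm long depending on the coins in it (not the same for all), about 0.25 kg. Its x axis is its length, either way round; it can turn about it. Centre 13 mm above the desk when lying there, 22.4 mm when seated in a groove.
- roll_twin_center (a point): Centre of the stored roll of the same thickness (26 mm diameter, also hand-wrapped, 50 to 70 mm long, about 0.25 kg), in one of the three grooves, 48 to 62 mm from the end stop, so not yet home; x axis along its length. Each of the two rolls slides in the groove against a friction of about one to two newtons.
- roll_slim_center (a point): Centre of the stored slim roll (16 mm diameter, 83 mm long) in another groove; leave it where it is.
- roll_mid_center (a point): Centre of the stored middle roll (22 mm diameter, 86 mm long) in the remaining groove; leave it where it is.
- wine_glass: Stemmed wine glass standing on the desk, 76 mm wide, 198 mm high; origin at the centre of its foot. Leave it alone.
- calculator: Desk calculator lying on the desk, 150 x 100 x 18 mm; origin at the centre of its underside, x along its length. Leave it alone.
Not all that is in view belongs to the job. Leave any purple look-alike of the part that bears roll_new_center alone. What is shaped like the part that bears roll_twin_center but red is not meant.

How it is judged:
On the way, in this order (a step that is already met when the one before it is completed fails the run):
1. the loose roll lies in the groove of the roll of its thickness (z of roll_new_center in the frame of stop_face between 0.0199 and 0.0249 m and angle between the x axis of roll_new_center and the x axis of stop_face, either way round below 0.08 rad and ((y of roll_twin_center in the frame of stop_face between -0.056 and -0.044 m and y of roll_new_center in the frame of stop_face between -0.054 and -0.046 m) or (y of roll_twin_center in the frame of stop_face between -0.006 and 0.006 m and y of roll_new_center in the frame of stop_face between -0.004 and 0.004 m) or (y of roll_twin_center in the frame of stop_face between 0.044 and 0.056 m and y of roll_new_center in the frame of stop_face between 0.046 and 0.054 m))), for 0.1 s.
2. the pair is pressed home: the stored roll bears on the end stop with more than 1.5 N and the new roll touches it (all of step 1 and x of roll_twin_center in the frame of stop_face above -0.035 m and x of roll_new_center in the frame of stop_face above -0.104 m and distance between roll_new_center and roll_twin_center below 0.069 m and contact force between roll_twin and stop above 1.5 N), for 0.05 s.
At the end, for the whole second after the job is handed in: Both thick rolls lie at rest in the same groove, seated on its flanks (height within 2.5 mm, in line with the groove within 0.08 rad), the stored roll within 2 mm of the end stop and the new roll within 2 mm of the stored roll (all of step 1 and x of roll_twin_center in the frame of stop_face above -0.035 m and x of roll_new_center in the frame of stop_face above -0.104 m and distance between roll_new_center and roll_twin_center below 0.069 m and linear speed of each of roll_new, roll_twin below 0.01 m/s); the robot touches nothing.
It fails at once if more than 15 N bears on the end stop: a crimped paper end bursts (contact force between any of roll_twin, roll_new and stop above 15 N).
It fails at once if the loose roll is dropped or rammed into the tray (over 60 N) (contact force between roll_new and tray above 60 N).
It fails at once if a roll in another groove is shifted by more than 6 mm (distance of any of roll_slim_center, roll_mid_center from where it was at the start of the episode above 0.006 m).
It fails at once if the wine glass is shifted by more than 10 mm or tipped (distance of wine_glass from where it was at the start of the episode above 0.01 m or angle between wine_glass's own z axis and vertical above 0.2 rad).
It fails at once if the calculator is shifted by more than 15 mm (distance of calculator from where it was at the start of the episode above 0.015 m).
It also fails if it takes over 64 s, if anything falls off the work surface, if the arm or the gripper's body presses on something with over 40 N, if the wrist force passes 120 N, or if a joint passes its speed limit or range.

## Robot

A 6-joint arm with a two-finger parallel gripper is mounted at the origin on the work surface. World frame = base frame: x ahead of the robot, y to its left, z up, the work surface at z = 0. Lengths are in m, angles in rad, forces in N, time in s.
With the tool pointing down it reaches from about 0.3 to 1 m from the base axis. Payload 5.1 kg.
Tool frame: the origin (TCP) lies on the centre line of the jaws, within the pads' length; the fingertips stand 22 mm ahead of it and the grasp point (between the pads) lies 3 mm ahead of it; z points along the fingers, y is the line along which they close (so a half turn about z gives the same grasp; the last joint's range is limited). The gripper opens to 95 mm and grips with 3 to 60 N. Pads are 20 mm wide; open, the fingers measure 119 mm over their backs; the gripper's body (75 mm by 180 mm) begins 59 mm behind the grasp point.
Start: joints at [-1.318, 0.124, 1.65, -0, 1.367, -0.083], TCP at [0.214, -0.614, 0.214] pointing down, gripper open.
Joint ranges: [-2.61, 2.61], [-1.02, 2.33], [0.03, 2.71], [-1.35, 4.49], [0.32, 2.68], [-2.91, 2.91]. Speed limits (rad/s): [2.57, 2.57, 3.14, 3.14, 3.14, 3.14].

## Interface

Orientations are given as a unit quaternion [x, y, z, w].
In Python, from rig import robot, read_camera, camera_params, nets gives the robot as it stands.
- The arm moves only by the tool servo_tool, never from a script. Its argument "targets" is a list of rows, each a list of 7 numbers: the turn, a rotation vector about the tool's x, y, z in degrees, then the shift along the tool's x, y, z in m, then the closure in counts, from 0 (fully open) to 255 (shut). A call has 1 to 20 rows; each row shifts and turns the commanded pose from where the row before left it, along the tool's axes as they then stand; what a row does not reach is not made up. A row lasts 1/8 s, in which the tool goes at most 62.5 mm and 10.7 degrees, less where a joint would pass 70% of its speed; a pose out of reach is approached as far as the arm can. A call is refused whole if a number of a shift passes 0.0625 or a number of a turn 10.7, either way. A call with a gripper value outside its range is refused whole. The fingers move at their own pace and stop on an object; the grip force is fixed at half the most. Time passes only in rows, so rows that do not move let the fingers close. It gives the time, the measured TCP pose, the force, the opening and the grip force at its end, in the units of the state.
- robot.get_state(): the state, without advancing time (a new reading comes with each control period).
- read_camera(name): name is "scene" or "side" or "wrist"; returns the picture (384x512x3 uint8, red, green, blue); there is no depth.
- camera_params(name): a dict with "K" (3x3 intrinsics, pixels), "R" (3x3) and "t" (3): a world point X has camera coordinates R X + t; the wrist camera has in their place "T_tool_cam" (4x4, takes a point from camera to tool coordinates, whose origin is the TCP and whose axes are the flange's). Camera axes: x right, y down, z forward; pixel columns grow to the right and rows downward; lengths in m; the calibration is good to about 2 mm. A picture is of the moment at which its call begins: read the wrist's pose just before it. camera_params takes no time and is no camera call.
- robot.job_done(): hands the job in; it is judged then, once.
Trained networks look in the newest picture that a camera, given by its name, has taken for a name from the list of things; names that differ only in an ending like _2 or _b are one class to them, and where a whole thing is asked for, a point or a joint stands for the part that bears it (a point fixed in the world has none). Each returns a list of dicts, best first, with "confidence" (0 to 1); they miss things now and then, are a little off and sometimes report something else, mostly with a low value. They report only what shows in the picture. A call takes as long as a camera call. They do not tell look-alikes from the thing itself.
- nets.spot_in(query, camera): "centre" ([x, y, z] in m, in the coordinates of the camera as it stood for that picture, good to about 4 mm: the middle of the surface that is visible of it).
- nets.spot_point(query, camera): "centre" ([x, y, z] in m, in the coordinates of the camera as it stood for that picture, good to about 4 mm: a listed point, or the origin of a listed thing).
The state is a dict: "clock": time; "joint_positions": joint angles; "dq": joint speeds; "tau": joint torques, N m; "tcp_pos": TCP position; "orientation": TCP orientation; "force": force on the tool from outside, world axes, zero at the start; "moment": the same for the moment, N m; "opening": opening from 0.0 (shut) to 1.0 (fully open); "gripper_force": force on a finger pad.
Only numpy, scipy, OpenCV 4.12 (cv2) and the standard library are available. Lean on these libraries where they do the work, as an engineer would, in place of code of your own. Each camera call takes 0.05 s, during which the arm holds its last target. There are 200 camera calls.

## Working session

There is one attempt and no reset: what is moved stays moved. The work goes in short steps, Python scripts to look and compute and a tool call to move; the robot and the scene stay as the last step left them, time stands still between calls to the robot, and variables do not carry over. Pictures are saved under pics/ and viewed, at most 10 in all, crops included, and the job is handed in when it is done.

Besides the shell and the picture viewer there is one more tool, called after "Emit:" by a JSON object that holds its "op" and its "data". servo_tool: Moves the arm, as the interface text tells. Its arguments: {"type":"object","properties":{"targets":{"type":"array","items":{"type":"array","items":{"type":"number"}}}},"required":["targets"]}

```bash
mkdir -p pics; cat > h.py <<'E'
import numpy as np, cv2
from rig import robot, read_camera, camera_params, nets
from scipy.spatial.transform import Rotation as Ro
def cam(name):
    p=camera_params(name);K=np.array(p["K"])
    if name!="wrist":
        R=np.array(p["R"]);t=np.array(p["t"]);return K,R,t
    s=robot.get_state();T=np.eye(4);T[:3,:3]=Ro.from_quat(s["orientation"]).as_matrix();T[:3,3]=s["tcp_pos"]
    M=np.linalg.inv(T@np.array(p["T_tool_cam"]));return K,M[:3,:3],M[:3,3]
def proj(c,X):
    K,R,t=c;q=K@(R@np.asarray(X,float)+t);return q[:2]/q[2]
def ray(c,uv,z):
    K,R,t=c;d=R.T@np.linalg.inv(K)@np.array([*uv,1.]);o=-R.T@t;return o+d*(z-o[2])/d[2]
def world(c,p): return c[1].T@(np.array(p)-c[2])
E
python3 - <<'E'
from h import *
np.set_printoptions(precision=3,suppress=True)
ims=[]
for n in("scene","side"):
    c=cam(n);im=read_camera(n);cv2.imwrite(f"pics/{n}0.png",im[:,:,::-1])
    print(n,"cam at",-c[1].T@c[2])
    for q in("tray","stop_face","roll_new_center","roll_twin_center","roll_slim_center","roll_mid_center","wine_glass","calculator"):
        for r in nets.spot_point(q,n)[:4]:
            w=world(c,r["centre"]);print(q,round(r["confidence"],2),w,proj(c,w).round())
print(robot.get_state())
print(camera_params("wrist"))
E
```

```text
scene cam at [ 0.851 -0.538  0.81 ]
tray 0.75 [0.558 0.137 0.002] [285. 181.]
stop_face 0.39 [0.659 0.127 0.   ] [317. 196.]
roll_new_center 0.84 [ 0.453 -0.163  0.014] [194. 243.]
roll_new_center 0.83 [ 0.475 -0.301  0.014] [166. 293.]
roll_new_center 0.64 [ 0.532 -0.217  0.013] [208. 274.]
roll_twin_center 0.61 [0.608 0.184 0.021] [309. 172.]
roll_twin_center 0.56 [0.35  0.09  0.013] [214. 164.]
roll_slim_center 0.46 [0.588 0.086 0.017] [287. 193.]
roll_mid_center 0.74 [0.6   0.134 0.023] [299. 182.]
wine_glass 0.58 [ 0.725 -0.319  0.003] [261. 357.]
calculator 0.93 [0.521 0.359 0.002] [305. 131.]
side cam at [0.035 0.795 0.701]
tray 0.56 [ 0.557  0.14  -0.002] [235. 217.]
tray 0.36 [0.596 0.085 0.013] [235. 198.]
stop_face 0.66 [ 0.557  0.145 -0.003] [234. 219.]
roll_new_center 0.65 [ 0.472 -0.297  0.01 ] [333. 154.]
roll_new_center 0.62 [ 0.529 -0.216  0.01 ] [306. 159.]
roll_new_center 0.54 [0.596 0.136 0.017] [224. 206.]
roll_new_center 0.48 [ 0.45  -0.165  0.012] [321. 174.]
roll_twin_center 0.52 [0.61  0.184 0.021] [209. 213.]
roll_slim_center 0.66 [0.599 0.085 0.013] [234. 1
[... 216 characters left out ...]
  1.65 ,  0.   ,  1.368, -0.083]), 'dq': array([-0.001,  0.001, -0.   ,  0.001, -0.   ,  0.   ]), 'tau': array([ -0.001, -41.758, -36.024,   0.077,   0.043,  -0.   ]), 'tcp_pos': array([ 0.214, -0.614,  0.214]), 'orientation': array([ 0.986,  0.167,  0.   , -0.   ]), 'force': array([-0.96 ,  0.133,  0.051]), 'moment': array([ 0.025, -0.016, -0.009]), 'gripper_force': 0.0, 'opening': 0.996883245603121}
{'K': array([[275.428,   0.   , 256.357],
       [  0.   , 275.428, 186.991],
       [  0.   ,   0.   ,   1.   ]]), 'T_tool_cam': array([[ 0.001, -0.959, -0.284,  0.08 ],
       [ 1.   ,  0.001,  0.002, -0.001],
       [-0.002, -0.284,  0.959, -0.17 ],
       [ 0.   ,  0.   ,  0.   ,  1.   ]])}
```

View pics/scene0.png

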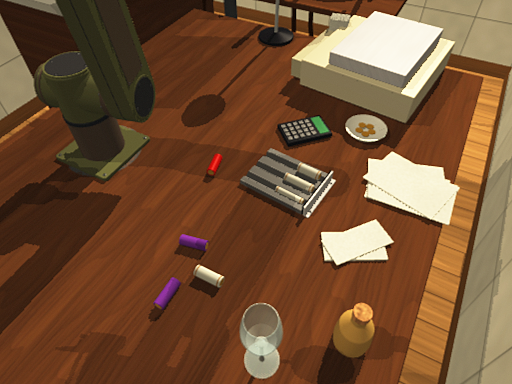

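View pics/side0.png

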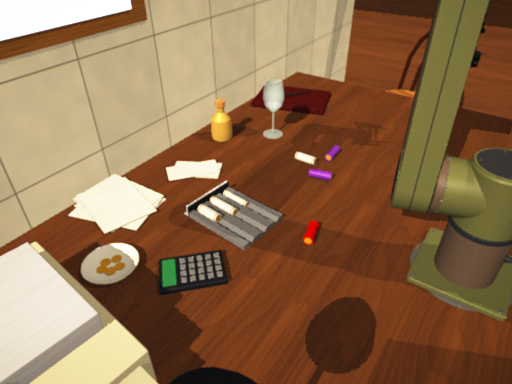

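```bash
python3 - <<'E'
from h import *
im=cv2.imread("pics/scene0.png")
a=cv2.resize(im[140:225,230:345],None,fx=6,fy=6,interpolation=cv2.INTER_CUBIC)[:, :690]
b=cv2.resize(im[255:299,150:265],None,fx=2,fy=2,interpolation=cv2.INTER_CUBIC)
o=np.zeros((600,800,3),np.uint8);o[:510,:690]=a;o[510:598,:230]=b;cv2.imwrite("pics/crop1.png",o)
E
```

```text
(no output)
```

View pics/crop1.png

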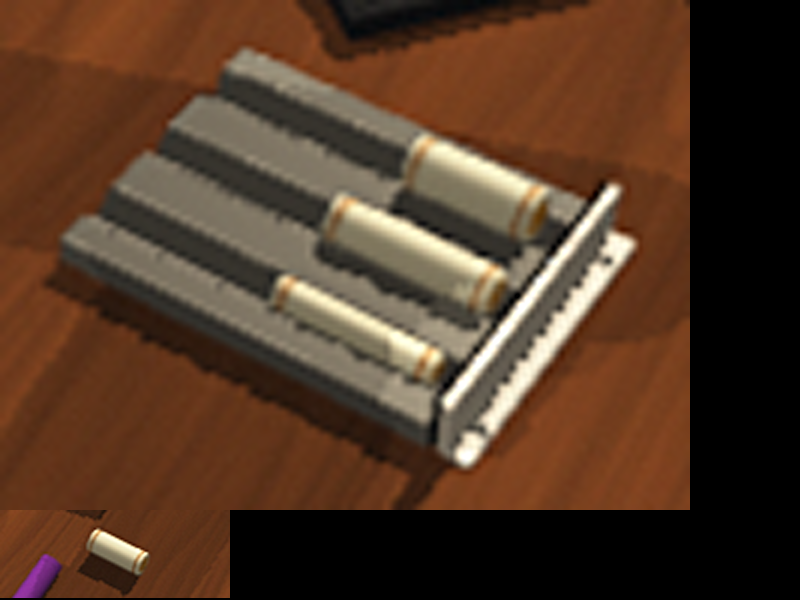

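```bash
python3 - <<'E'
from h import *
np.set_printoptions(precision=4,suppress=True)
c=cam("scene")
f=lambda u,v,z:ray(c,(u/6+230,v/6+140),z)
A,B,C=f(61,240,.015),f(243,50,.015),f(436,418,.015);print(A,B,C,"len",np.linalg.norm(A-B),np.linalg.norm(C-A))
print("yaw",np.degrees(np.arctan2(*(C-A)[1::-1])),np.degrees(np.arctan2(*(B-A)[1::-1]))-90)
a,b=ray(c,(196.5,270),.013),ray(c,(222,281.5),.013);d=b-a;print(a,b,(a+b)/2,np.linalg.norm(d),np.degrees(np.arctan2(d[1],d[0])))
E
```

```text
[0.4492 0.0705 0.015 ] [0.4653 0.2254 0.015 ] [0.6474 0.0555 0.015 ] len 0.1557122994661131 0.19873313259051711
yaw -4.326084192582741 -5.935982362717013
[ 0.5011 -0.2214  0.013 ] [ 0.5694 -0.2183  0.013 ] [ 0.5352 -0.2198  0.013 ] 0.06835741474406896 2.583288004032143
```

Emit:
{"op": "servo_tool", "data": {"targets": [[0,0,8.3,0,0,0,0],[0,0,8.3,0,0,0,0],[0,0,0,0.037,-0.0424,0.005,0],[0,0,0,0.037,-0.0424,0.005,0],[0,0,0,0.037,-0.0424,0.005,0],[0,0,0,0.037,-0.0424,0.005,0],[0,0,0,0.037,-0.0424,0.005,0],[0,0,0,0.037,-0.0424,0.005,0],[0,0,0,0.037,-0.0424,0.005,0],[0,0,0,0.037,-0.0424,0.005,0],[0,0,0,0.037,-0.0424,0.005,0],[0,0,0,0,0,0,0],[0,0,0,0,0,0,0]]}}

```text
clock: 2.52
tcp_pos: [0.529, -0.2173, 0.1692]
orientation: [1.0, 0.023, -0.0, 0.0]
force: [-0.1, -0.4, -1.1]
opening: 0.998
gripper_force: 0.0
```

```bash
cat > look.py <<'E'
from h import *
import sys
np.set_printoptions(precision=4,suppress=True)
s=robot.get_state();R=Ro.from_quat(s["orientation"]).as_matrix()
print("tcp",s["tcp_pos"],"yaw",np.degrees(np.arctan2(R[1,0],R[0,0])),"zax",R[:,2],"F",s["force"],"open",s["opening"],"clk",s["clock"])
c=cam("wrist");im=read_camera("wrist");cv2.imwrite(f"pics/{sys.argv[1]}.png",im[:,:,::-1])
for q in sys.argv[2:]:
    for r in nets.spot_point(q,"wrist")[:3]:
        w=world(c,r["centre"]);print(q,round(r["confidence"],2),w,proj(c,w).round())
E
python3 look.py w1 roll_new_center
```

```text
tcp [ 0.529  -0.2173  0.1692] yaw 2.673774324812551 zax [-0.0004 -0.0004 -1.    ] F [-0.0756 -0.3988 -1.0605] open 0.9978405746657839 clk 2.525
roll_new_center 0.75 [ 0.534  -0.2157  0.015 ] [255. 171.]
roll_new_center 0.71 [ 0.4526 -0.1606  0.0164] [209. 231.]
roll_new_center 0.67 [ 0.4772 -0.2948  0.0136] [315. 217.]
```

View pics/w1.png

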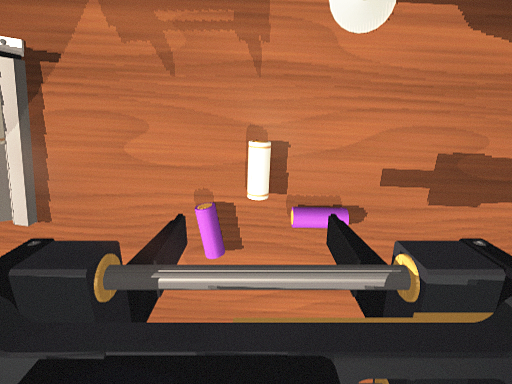

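```bash
python3 - <<'E'
from h import *
np.set_printoptions(precision=4,suppress=True)
im=cv2.imread("pics/w1.png");c=cam("wrist")
m=(cv2.cvtColor(im,cv2.COLOR_BGR2HSV));roi=np.zeros(im.shape[:2],np.uint8);roi[130:210,230:285]=1
k=((im[:,:,0]>110)&(roi>0)).astype(np.uint8);n,l,st,ce=cv2.connectedComponentsWithStats(k);i=1+np.argmax(st[1:,4]);print(st[i],ce[i])
r=cv2.minAreaRect(np.argwhere(l==i)[:,::-1].astype(np.float32));b=cv2.boxPoints(r)
w=np.array([ray(c,p,.013) for p in b]);print(b,w)
for z in(.013,.02):
  w=np.array([ray(c,p,z) for p in b]);print(w.mean(0),[np.linalg.norm(w[i]-w[i-1]) for i in range(2)],[np.degrees(np.arctan2(*(w[i]-w[i-1])[1::-1])) for i in range(2)])
E
```

```text
[ 247  141   24   60 1264] [258.1369 169.9628]
[[246.3523 199.6672]
 [248.0456 140.4013]
 [270.3988 141.0399]
 [268.7055 200.3058]] [[ 0.4953 -0.2072  0.013 ]
 [ 0.5691 -0.2066  0.013 ]
 [ 0.5696 -0.2329  0.013 ]
 [ 0.4957 -0.2353  0.013 ]]
[ 0.5324 -0.2205  0.013 ] [np.float64(0.028043999189559826), np.float64(0.0738194836519699)] [np.float64(90.86981031750635), np.float64(0.5007395114276451)]
[ 0.5341 -0.2203  0.02  ] [np.float64(0.027442976264309), np.float64(0.07223742676681888)] [np.float64(90.8698103175062), np.float64(0.5007395114276484)]
```

Emit:
{"op": "servo_tool", "data": {"targets": [[0,0,0,0.004,0.002,0.04,0],[0,0,0,0,0,0.04,0],[0,0,0,0,0,0.03,0],[0,0,0,0,0,0.02,0],[0,0,0,0,0,0.008,0],[0,0,0,0,0,0,255],[0,0,0,0,0,0,255],[0,0,0,0,0,0,255],[0,0,0,0,0,0,255],[0,0,0,0,0,0,255],[0,0,0,0,0,0,255],[0,0,0,0,0,0,255],[0,0,0,0,0,0,255]]}}

```text
clock: 4.25
tcp_pos: [0.5333, -0.219, 0.0312]
orientation: [1.0, 0.023, -0.0, -0.0]
force: [0.3, 0.7, 0.1]
opening: 0.215
gripper_force: 0.0
```

Emit:
{"op": "servo_tool", "data": {"targets": [[0,0,0,0,0,0,255],[0,0,0,0,0,0,255]]}}

```text
clock: 4.5
tcp_pos: [0.5333, -0.219, 0.0313]
orientation: [1.0, 0.023, 0.0, 0.0]
force: [0.3, 0.2, -0.3]
opening: 0.024
gripper_force: 0.0
```

```bash
python3 look.py w2 roll_new_center; python3 -c "
from h import *
a=cv2.imread('pics/w2.png');s=read_camera('scene')[230:330,150:280,::-1]
o=np.zeros((384,800,3),np.uint8);o[:,:400]=a[:,56:456];o[:308,400:]=cv2.resize(np.ascontiguousarray(s),(400,308));cv2.imwrite('pics/c2.png',o)"
```

```text
tcp [ 0.5333 -0.219   0.0313] yaw 2.641555746590599 zax [ 0. -0. -1.] F [ 0.3345  0.1942 -0.3088] open 0.024132537381014375 clk 4.5
roll_new_center 0.88 [ 0.4799 -0.2987  0.0171] [355. 288.]
roll_new_center 0.81 [ 0.536  -0.2191  0.0153] [257. 217.]
roll_new_center 0.74 [ 0.4504 -0.1605  0.0103] [182. 307.]
```

View pics/c2.png

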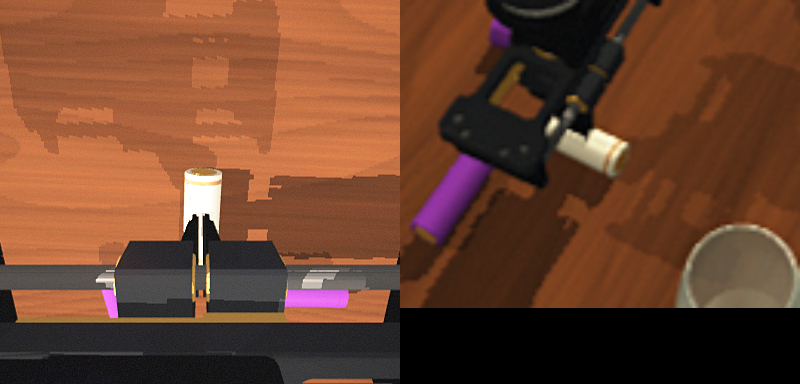

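```bash
python3 - <<'E'
from h import *
np.set_printoptions(precision=4,suppress=True)
c=cam("wrist")
for z in(.013,.026): print(ray(c,(258,169),z))
for x in(.5233,.5333,.5433):
  for z in (.009,.026,.031): print(x,z,proj(c,[x,-.219,z]))
c=cam("scene");import cv2
s=400/130
for u,v in((612,165),(560,128)): print(ray(c,(150+(u-400)/s,230+v/s),.013))
for q in ([.5333,-.219,.009],[.5333,-.219,.03]):
  p=proj(c,q);print((p[0]-150)*s+400,(p[1]-230)*s)
E
```

```text
[ 0.571  -0.2181  0.013 ]
[ 0.5739 -0.2178  0.026 ]
0.5233 0.009 [256.0903 228.9252]
0.5233 0.026 [256.1047 239.2933]
0.5233 0.031 [256.1094 242.6832]
0.5333 0.009 [256.7182 216.767 ]
0.5333 0.026 [256.7864 226.2507]
0.5333 0.031 [256.8087 229.3561]
0.5433 0.009 [257.3634 204.2726]
0.5433 0.026 [257.4885 212.816 ]
0.5433 0.031 [257.5296 215.6179]
[ 0.566  -0.2261  0.013 ]
[ 0.5148 -0.2188  0.013 ]
580.9115452397647 141.17415327647382
577.719354457898 127.37633315116753
```

```bash
python3 - <<'E'
from h import *
np.set_printoptions(precision=1,suppress=True)
p=camera_params("wrist");K=np.array(p["K"]);M=np.linalg.inv(np.array(p["T_tool_cam"]))
def pr(X): q=K@(M[:3,:3]@np.array(X)+M[:3,3]);return q[:2]/q[2]
for x in(.01,-.01):
  for y in(.0475,.0595,.001,.013):
    print(x,y,*[(z,pr([x,y,z])) for z in(.022,.003,-.02)])
im=cv2.imread("pics/w1.png")[200:290,100:420];a=cv2.resize(im,(800,225))
im=cv2.imread("pics/w2.png")[200:290,176:336];b=cv2.resize(im,(640,360))
o=np.zeros((600,800,3),np.uint8);o[:225]=a;o[230:590,:640]=b;cv2.imwrite("pics/c3.png",cv2.convertScaleAbs(o,alpha=2,beta=20))
E
```

```text
0.01 0.0475 (0.022, array([320.8, 204.4])) (0.003, array([327.1, 214.1])) (-0.02, array([336.7, 228.6]))
0.01 0.0595 (0.022, array([337. , 204.4])) (0.003, array([344.9, 214.1])) (-0.02, array([356.9, 228.6]))
0.01 0.001 (0.022, array([258.1, 204.3])) (0.003, array([258.3, 214. ])) (-0.02, array([258.6, 228.6]))
0.01 0.013 (0.022, array([274.3, 204.3])) (0.003, array([276.1, 214. ])) (-0.02, array([278.8, 228.6]))
-0.01 0.0475 (0.022, array([319. , 229.1])) (0.003, array([325. , 240.8])) (-0.02, array([334. , 258.4]))
-0.01 0.0595 (0.022, array([334.8, 229.1])) (0.003, array([342.2, 240.8])) (-0.02, array([353.5, 258.4]))
-0.01 0.001 (0.022, array([258., 229.])) (0.003, array([258.2, 240.8])) (-0.02, array([258.5, 258.4]))
-0.01 0.013 (0.022, array([273.8, 229.1])) (0.003, array([275.5, 240.8])) (-0.02, array([278. , 258.4]))
```

View pics/c3.png

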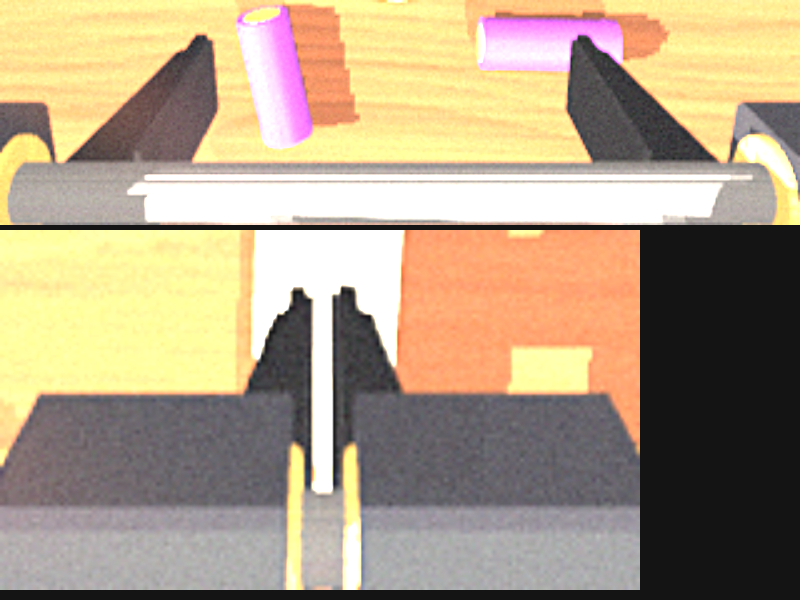

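Emit:
{"op": "servo_tool", "data": {"targets": [[0,0,0,0,0,0,110],[0,0,0,0,0,0,110],[0,0,0,0,0,0,110],[0,0,0,0,0,0,110],[0,0,0,0,0,0,110],[0,0,0,0,0,0,110],[0,0,0,0,0,0,110],[0,0,0,0,0,0,110],[0,0,0,0,0,0.004,110],[0,0,0,0,0,0.004,110],[0,0,0,0,0,0,110]]}}

```text
clock: 6.02
tcp_pos: [0.5328, -0.2187, 0.0225]
orientation: [1.0, 0.023, -0.001, -0.0]
force: [0.2, -1.4, -0.0]
opening: 0.569
gripper_force: 0.0
```

Emit:
{"op": "servo_tool", "data": {"targets": [[0,0,0,0,0,0.002,110],[0,0,0,0,0,0,110]]}}

```text
clock: 6.28
tcp_pos: [0.5333, -0.2189, 0.0211]
orientation: [1.0, 0.023, -0.0, -0.0]
force: [-0.0, 0.4, -0.2]
opening: 0.566
gripper_force: 0.0
```

Emit:
{"op": "servo_tool", "data": {"targets": [[0,0,0,0,0,0.001,110],[0,0,0,0,0,0,110]]}}

```text
clock: 6.52
tcp_pos: [0.5333, -0.219, 0.0202]
orientation: [1.0, 0.023, -0.0, -0.0]
force: [0.9, -0.3, 0.3]
opening: 0.57
gripper_force: 0.0
```

Emit:
{"op": "servo_tool", "data": {"targets": [[0,0,0,0,0,0.002,110],[0,0,0,0,0,0.002,110],[0,0,0,0,0,0,110]]}}

```text
clock: 6.9
tcp_pos: [0.5331, -0.2188, 0.0159]
orientation: [1.0, 0.023, -0.0, -0.0]
force: [-0.3, -0.0, -0.1]
opening: 0.57
gripper_force: 0.0
```

Emit:
{"op": "servo_tool", "data": {"targets": [[0,0,0,0,0,0.002,110],[0,0,0,0,0,0.002,110],[0,0,0,0,0,0,110]]}}

```text
clock: 7.28
tcp_pos: [0.5331, -0.2189, 0.012]
orientation: [1.0, 0.023, -0.0, -0.0]
force: [-0.6, -1.2, -0.5]
opening: 0.568
gripper_force: 0.0
```

```bash
python3 -c "
from h import *
import time
print(robot.get_state()['force'],robot.get_state()['tcp_pos'])
c=cam('side');a=read_camera('side');p=proj(c,[.533,-.219,.013]);print(p)
b=read_camera('scene');q=proj(cam('scene'),[.533,-.219,.013]);w=read_camera('wrist')
f=lambda i,p:cv2.resize(np.ascontiguousarray(i[int(p[1])-30:int(p[1])+30,int(p[0])-40:int(p[0])+40,::-1]),(400,300),interpolation=cv2.INTER_CUBIC)
o=np.zeros((600,800,3),np.uint8);o[:300,:400]=f(a,p);o[:300,400:]=f(b,q);o[300:,:800]=cv2.resize(np.ascontiguousarray(w[160:280,100:420,::-1]),(800,300));cv2.imwrite('pics/c4.png',cv2.convertScaleAbs(o,alpha=1.5,beta=10))"
```

```text
[-0.56349832 -1.16006574 -0.45591798] [ 0.53312402 -0.21887387  0.01196006]
[305.67362695 157.84529556]
```

View pics/c4.png

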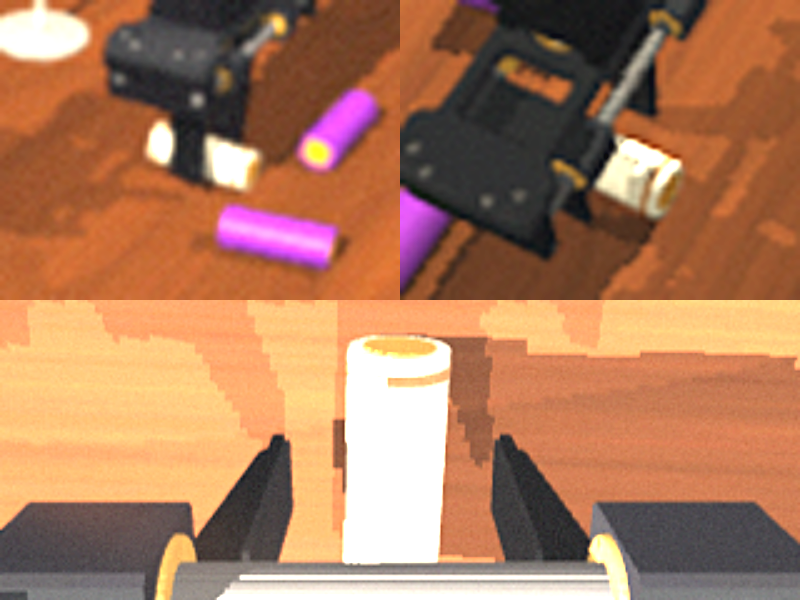

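Emit:
{"op": "servo_tool", "data": {"targets": [[0,0,0,0,0,0,255],[0,0,0,0,0,0,255],[0,0,0,0,0,0,255],[0,0,0,0,0,0,255],[0,0,0,0,0,0,255],[0,0,0,0,0,0,255],[0,0,0,0,0,0,255],[0,0,0,0,0,0,255]]}}

```text
clock: 8.43
tcp_pos: [0.5334, -0.2191, 0.0123]
orientation: [1.0, 0.023, 0.0, 0.0]
force: [0.4, -0.7, -0.1]
opening: 0.262
gripper_force: 29.8
```

Emit:
{"op": "servo_tool", "data": {"targets": [[0,0,0,0,0,-0.01,255],[0,0,0,0,0,-0.04,255],[0,0,0,0,0,-0.048,255],[0,0,0,0,0,-0.04,255],[0,0,3.8,0,0,0,255],[0,0,3.9,0,0,0,255],[0,0,0,-0.0095,-0.055,0,255],[0,0,0,-0.0095,-0.055,0,255],[0,0,0,-0.0095,-0.055,0,255],[0,0,0,-0.0095,-0.055,0,255],[0,0,0,-0.0095,-0.055,0,255],[0,0,0,-0.0095,-0.055,0,255],[0,0,0,-0.0095,-0.055,0,255],[0,0,0,0,0,0,255],[0,0,0,0,0,0,255]]}}

```text
clock: 10.3
tcp_pos: [0.5006, 0.1702, 0.1501]
orientation: [0.999, -0.044, -0.0, 0.0]
force: [-0.2, -0.1, -2.3]
opening: 0.262
gripper_force: 29.8
```

```bash
python3 look.py w3 roll_twin_center stop_face tray roll_mid_center roll_slim_center
```

```text
tcp [0.5006 0.1702 0.1501] yaw -5.018329225026391 zax [-0.0006 -0.0006 -1.    ] F [-0.1858 -0.0538 -2.2962] open 0.26197275895691435 clk 10.3
roll_twin_center 0.94 [0.6096 0.185  0.0205] [233.  78.]
stop_face 0.59 [ 0.6558  0.129  -0.0031] [283.  28.]
tray 0.91 [ 0.567   0.144  -0.0026] [274. 116.]
roll_mid_center 0.57 [0.6006 0.1313 0.02  ] [286.  82.]
roll_slim_center 0.95 [0.598  0.0823 0.0107] [332.  81.]
```

View pics/w3.png

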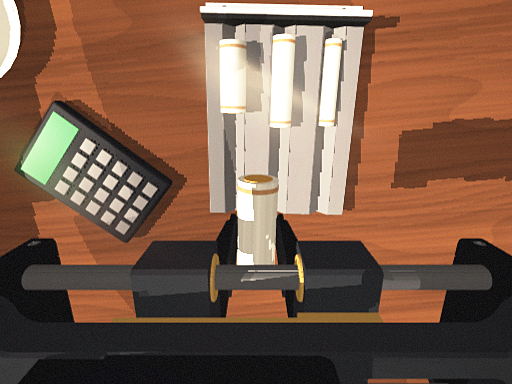

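```bash
python3 - <<'E'
from h import *
np.set_printoptions(precision=4,suppress=True)
c=cam("wrist")
P={k:ray(c,k,.015) for k in((211,213),(343,213),(206,25),(362,27))};
for k,v in P.items(): print(k,v)
nl,nr,fl,fr=P.values()
for a,b in((nl,fl),(nr,fr),(nr,nl),(fr,fl)): d=b-a;print(np.linalg.norm(d),np.degrees(np.arctan2(d[1],d[0])))
u=np.array([np.cos(np.radians(-5)),np.sin(np.radians(-5))]);v=np.array([-u[1],u[0]])
print("origin from near mid",(nl+nr)[:2]/2+.106*u)
for k in((220,40),(245,40),(220,112),(245,112)): print(k,ray(c,k,.022),ray(c,k,.03))
im=cv2.imread("pics/w3.png");o=cv2.resize(im[0:225,190:390],(533,600),interpolation=cv2.INTER_CUBIC);cv2.imwrite("pics/c5.png",o)
E
```

```text
(211, 213) [0.4639 0.2269 0.015 ]
(343, 213) [0.4499 0.0705 0.015 ]
(206, 25) [0.6613 0.205  0.015 ]
(362, 27) [0.646  0.0519 0.015 ]
0.1986350197759205 -6.326732289422921
0.19698598051398566 -5.432571719279873
0.15702113570048523 84.88900099186029
0.15392067725765712 84.29063746924331
origin from near mid [0.5625 0.1395]
(220, 40) [0.6454 0.1923 0.022 ] [0.6436 0.1915 0.03  ]
(245, 40) [0.6432 0.168  0.022 ] [0.6415 0.1679 0.03  ]
(220, 112) [0.578  0.2008 0.022 ] [0.5781 0.1998 0.03  ]
(245, 112) [0.5757 0.1748 0.022 ] [0.5759 0.1745 0.03  ]
```

View pics/c5.png

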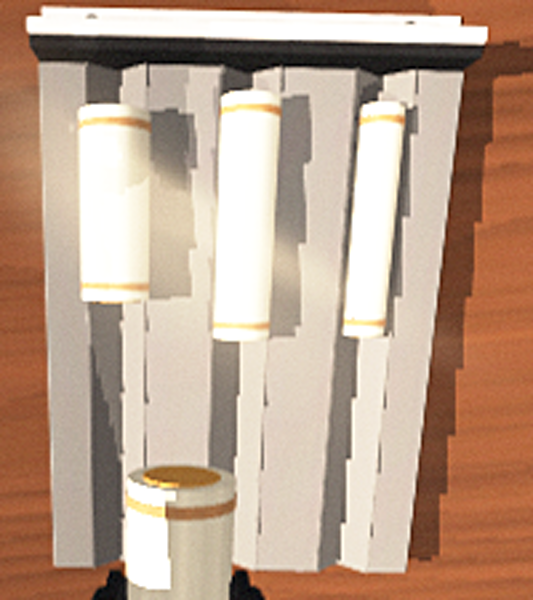

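```bash
python3 - <<'E'
from h import *
from scipy.optimize import least_squares
np.set_printoptions(precision=4,suppress=True)
c=cam("wrist")
# crop px, tray coords (x None = only y known)
L=[(86,65,94,61),(148,68,94,39),(94,570,-106,61),(147,310,None,39),(147,440,None,39),(222,68,94,11),(281,68,94,-11),(208,570,-106,11),(256,570,-106,-11),(388,70,94,-61),(368,572,-106,-61),(319,570,-106,-39),(360,68,94,-39),(40,64,94,79),(464,70,94,-79),(55,568,-106,79),(407,572,-106,-79)]
W=np.array([ray(c,(190+a/2.665,b/2.667),.015)[:2] for a,b,_,_ in L])
def f(p,full=False):
    cs,sn=np.cos(p[2]),np.sin(p[2]);q=(W-p[:2])@np.array([[cs,-sn],[sn,cs]])
    e=np.array([[q[i,0]-l[2]/1e3 if l[2] is not None else 0,q[i,1]-l[3]/1e3] for i,l in enumerate(L)])
    return e if full else e.ravel()
r=least_squares(f,[.56,.139,-.09],loss="soft_l1",f_scale=.002);p=r.x;print(p[:2],np.degrees(p[2]));print(f(p,True)*1e3)
cs,sn=np.cos(p[2]),np.sin(p[2]);M=np.array([[cs,-sn],[sn,cs]])
for k,z in(((114,104),.035),((114,301),.035),((78,200),.0224),((149,200),.0224)): 
    print(k,(ray(c,(190+k[0]/2.665,k[1]/2.667),z)[:2]-p[:2])@M)
g=lambda x,y:p[:2]+M@np.array([x,y])
print("twin spot",(np.array([.6096,.185])-p[:2])@M)
for x in(-.02,-.03,-.04,-.05): print(x,g(x,.05))
s=robot.get_state();
E
```

```text
[0.561  0.1379] -5.911840810193042
[[-0.3434  0.1294]
 [-0.9858 -0.772 ]
 [-0.4483  0.6508]
 [ 0.     -0.6675]
 [ 0.     -0.8308]
 [-0.5772 -0.1367]
 [-0.2513  0.0404]
 [ 0.263  -0.2524]
 [ 0.5626  0.3073]
 [-0.317  10.3884]
 [ 0.3037  0.1778]
 [ 0.9559  0.1601]
 [ 0.1851 -1.1873]
 [-0.2693 -0.8975]
 [ 0.1033  0.2408]
 [ 0.2659  0.0283]
 [ 0.5475  0.7314]]
(114, 104) [0.0767 0.0493]
(114, 301) [0.0102 0.05  ]
(78, 200) [0.0465 0.0642]
(149, 200) [0.0469 0.0374]
twin spot [0.0435 0.0519]
-0.02 [0.5462 0.1896]
-0.03 [0.5363 0.1907]
-0.04 [0.5263 0.1917]
-0.05 [0.5164 0.1927]
```

Emit:
{"op": "servo_tool", "data": {"targets": [[0,0,0.9,0,0,0,255],[0,0,0,0.0264,-0.024,0,255],[0,0,0,0,0,0.04,255],[0,0,0,0,0,0.04,255],[0,0,0,0,0,0.03,255],[0,0,0,0,0,0.01,255],[0,0,0,0,0,0,255],[0,0,0,0,0,0,255]]}}

```text
clock: 11.6
tcp_pos: [0.5313, 0.1918, 0.0321]
orientation: [0.999, -0.052, 0.002, -0.0]
force: [-1.1, 0.0, -3.5]
opening: 0.26
gripper_force: 29.8
```

Emit:
{"op": "servo_tool", "data": {"targets": [[0,0,0,0,0,0.003,255],[0,0,0,0,0,0.002,255],[0,0,0,0,0,0,255],[0,0,0,0,0,0,255]]}}

```text
clock: 12.1
tcp_pos: [0.5298, 0.1915, 0.0253]
orientation: [0.999, -0.052, 0.0, -0.0]
force: [-0.2, -0.2, -2.8]
opening: 0.268
gripper_force: 29.8
```

```bash
python3 look.py w4; python3 - <<'E'
from h import *
a=cv2.imread("pics/w4.png");c=cam("side");s=read_camera("side");p=proj(c,[.53,.19,.02]).astype(int);b=read_camera("scene");q=proj(cam("scene"),[.53,.19,.02]).astype(int)
f=lambda i,p:cv2.resize(np.ascontiguousarray(i[p[1]-35:p[1]+35,p[0]-50:p[0]+50,::-1]),(400,280),interpolation=cv2.INTER_CUBIC)
o=np.zeros((600,800,3),np.uint8);o[:280,:400]=f(s,p);o[:280,400:]=f(b,q);o[280:580]=cv2.resize(a[100:250,56:456],(800,300));cv2.imwrite("pics/c6.png",cv2.convertScaleAbs(o,alpha=1.3,beta=10))
E
```

```text
tcp [0.5298 0.1915 0.0253] yaw -5.960437699005796 zax [ 0.0001  0.     -1.    ] F [-0.2317 -0.1825 -2.8164] open 0.2680351563542979 clk 12.1
```

View pics/c6.png

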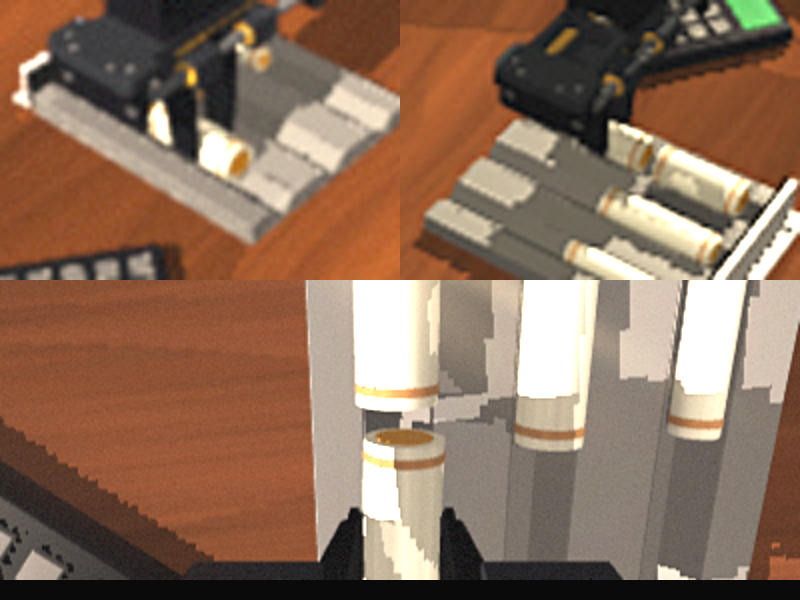

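Emit:
{"op": "servo_tool", "data": {"targets": [[0,0,0,0,-0.001,0.0015,255],[0,0,0,0,0,0,255]]}}

```text
clock: 12.5
tcp_pos: [0.5297, 0.1925, 0.0236]
orientation: [0.999, -0.052, -0.0, 0.0]
force: [0.0, -0.3, -3.1]
opening: 0.265
gripper_force: 29.8
```

Emit:
{"op": "servo_tool", "data": {"targets": [[0,0,0,0,0,0.001,255],[0,0,0,0,0,0,255]]}}

```text
clock: 12.75
tcp_pos: [0.53, 0.1926, 0.0228]
orientation: [0.999, -0.052, 0.0, -0.0]
force: [0.1, 1.0, -2.9]
opening: 0.265
gripper_force: 29.8
```

Emit:
{"op": "servo_tool", "data": {"targets": [[0,0,0,0,0,0.0007,255],[0,0,0,0,0,0,255]]}}

```text
clock: 13.0
tcp_pos: [0.5302, 0.1927, 0.0223]
orientation: [0.999, -0.052, 0.0, -0.0]
force: [0.0, -0.0, -0.8]
opening: 0.261
gripper_force: 29.8
```

Emit:
{"op": "servo_tool", "data": {"targets": [[0,0,0,0,0,0.0004,255],[0,0,0,0,0,0,255]]}}

```text
clock: 13.25
tcp_pos: [0.5302, 0.1928, 0.0221]
orientation: [0.999, -0.052, 0.0, -0.0]
force: [-0.4, 2.1, -0.5]
opening: 0.264
gripper_force: 29.8
```

Emit:
{"op": "servo_tool", "data": {"targets": [[0,0,0,0,0,0,175],[0,0,0,0,0,0,165],[0,0,0,0,0,0,150],[0,0,0,0,0,0,150],[0,0,0,0,0,0,150],[0,0,0,0,0,0,150]]}}

```text
clock: 14.0
tcp_pos: [0.5299, 0.1925, 0.0217]
orientation: [0.999, -0.052, 0.0, 0.0]
force: [0.2, -0.1, -0.3]
opening: 0.413
gripper_force: 0.0
```

Emit:
{"op": "servo_tool", "data": {"targets": [[0,0,0,0,0,-0.01,150],[0,0,0,0,0,-0.03,150],[0,0,0,-0.02,0,-0.02,255],[0,0,0,-0.037,0,0,255],[0,0,0,0,0,0,255],[0,0,0,0,0,0,255],[0,0,0,0,0,0,255],[0,0,0,0,0,0,255],[0,0,0,0,0,0,255],[0,0,0,0,0,0,255]]}}

```text
clock: 15.25
tcp_pos: [0.4733, 0.1984, 0.0815]
orientation: [0.999, -0.052, -0.0, 0.0]
force: [-0.4, -0.0, -0.5]
opening: 0.004
gripper_force: 0.0
```

```bash
python3 look.py w5; python3 - <<'E'
from h import *
a=cv2.imread("pics/w5.png");cv2.imwrite("pics/c7.png",cv2.resize(a[20:284,130:400],(614,600),interpolation=cv2.INTER_CUBIC))
E
```

```text
tcp [0.4733 0.1984 0.0815] yaw -5.970849368218636 zax [-0.0003 -0.0001 -1.    ] F [-0.3776 -0.0229 -0.5254] open 0.003603298159042957 clk 15.25
```

View pics/c7.png

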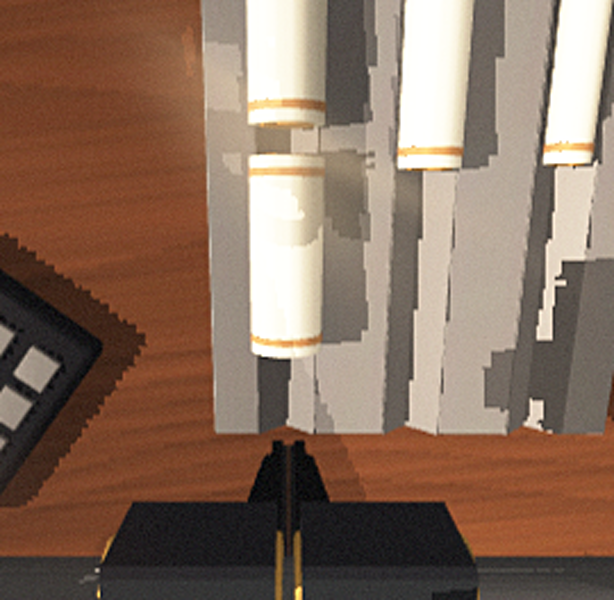

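```bash
python3 - <<'E'
from h import *
np.set_printoptions(precision=4,suppress=True)
c=cam("wrist");t=np.array([.561,.1379]);a=np.radians(-5.95);M=np.array([[np.cos(a),-np.sin(a)],[np.sin(a),np.cos(a)]])
for n,k in dict(newnear=(287,354),newfar=(287,154),twinnear=(286,123)).items():
  print(n,[(ray(c,(130+k[0]/2.274,20+k[1]/2.2727),z)[:2]-t)@M for z in(.0224,.035)])
print("tcp",(robot.get_state()["tcp_pos"][:2]-t)@M)
E
```

```text
newnear [array([-0.0711,  0.0514]), array([-0.068 ,  0.0514])]
newfar [array([-0.    ,  0.0515]), array([-0.0007,  0.0515])]
twinnear [array([0.01  , 0.0518]), array([0.0087, 0.0518])]
tcp [-0.0936  0.0511]
```

Emit:
{"op": "servo_tool", "data": {"targets": [[0,0,0,0,0,0.04,255],[0,0,0,0,0,0.015,255],[0,0,0,0,0,0.0045,255],[0,0,0,0,0,0,255],[0,0,0,0,0,0,255]]}}

```text
clock: 15.92
tcp_pos: [0.4742, 0.1987, 0.0234]
orientation: [0.999, -0.052, 0.001, -0.0]
force: [-0.2, -0.1, -0.8]
opening: 0.009
gripper_force: 0.0
```

Emit:
{"op": "servo_tool", "data": {"targets": [[0,0,0,0.003,0,0,255],[0,0,0,0.003,0,0,255],[0,0,0,0.003,0,0,255],[0,0,0,0.002,0,0,255],[0,0,0,0.002,0,0,255],[0,0,0,0.002,0,0,255],[0,0,0,0.002,0,0,255],[0,0,0,0.002,0,0,255],[0,0,0,0.001,0,0,255]]}}

```text
clock: 17.05
tcp_pos: [0.4931, 0.1963, 0.022]
orientation: [0.999, -0.052, -0.0, 0.0]
force: [-2.6, -0.1, -0.7]
opening: 0.006
gripper_force: 0.7
```

Emit:
{"op": "servo_tool", "data": {"targets": [[0,0,0,0.0015,0,0,255],[0,0,0,0.0015,0,0,255],[0,0,0,0.0015,0,0,255],[0,0,0,0.0015,0,0,255],[0,0,0,0.0015,0,0,255],[0,0,0,0.0015,0,0,255],[0,0,0,0.0005,0,0,255],[0,0,0,0,0,0,255]]}}

```text
clock: 18.05
tcp_pos: [0.5026, 0.1953, 0.0221]
orientation: [0.999, -0.052, 0.0, 0.0]
force: [-0.9, -0.1, -1.6]
opening: 0.001
gripper_force: 0.9
```

```bash
python3 look.py w6 roll_twin_center roll_new_center; python3 - <<'E'
from h import *
np.set_printoptions(precision=4,suppress=True)
t=np.array([.561,.1379]);a=np.radians(-5.95);M=np.array([[np.cos(a),-np.sin(a)],[np.sin(a),np.cos(a)]])
c=cam("wrist");im=cv2.imread("pics/w6.png")
print("tcp",(robot.get_state()["tcp_pos"][:2]-t)@M)
# brightness profile along groove line at z=.035
xs=np.arange(-.06,.1,.003)
print([(round(x,3),int(im[int(v),int(u)].mean())) for x in xs for u,v in [proj(c,[*(t+M@[x,.05]),.035])] if 0<=v<384])
E
```

```text
tcp [0.5026 0.1953 0.0221] yaw -5.9608766865874045 zax [ 0.0001 -0.0001 -1.    ] F [-0.8784 -0.1305 -1.5693] open 0.0006661545377238594 clk 18.05
roll_twin_center 0.73 [0.3492 0.0879 0.0128] [400. 377.]
roll_twin_center 0.56 [0.6179 0.1876 0.0219] [250.  39.]
roll_twin_center 0.53 [0.565  0.1435 0.0016] [323. 125.]
roll_new_center 0.94 [0.5504 0.1913 0.0237] [255. 160.]
roll_new_center 0.46 [0.5976 0.0853 0.0138] [424.  61.]
tcp [-0.0641  0.051 ]
[(np.float64(-0.06), 12), (np.float64(-0.057), 15), (np.float64(-0.054), 10), (np.float64(-0.051), 117), (np.float64(-0.048), 65), (np.float64(-0.045), 114), (np.float64(-0.042), 114), (np.float64(-0.039), 113), (np.float64(-0.036), 115), (np.float64(-0.033), 151), (np.float64(-0.03), 173), (np.float64(-0.027), 113), (np.float64(-0.024), 120), (np.float64(-0.021), 221), (np.float64(-0.018), 207), (np.float64(-0.015), 210), (np.float64(-0.012), 209), (np.float64(-0.009), 239), (np.float64(-0.006), 237), (np.float64(-0.003), 235), (np.float64(0.0), 234), (np.float64(0.003), 234), (np.float64(0.006), 233), (np.float64(0.009), 166), (np.float64(0.012), 182), (np.float64(0.015), 199), (np.float64(0.018), 212), (np.float64(0.021), 134), (np.float64(0.024), 200), (np.float64(0.027), 198), (np.float64(0.03), 204), (np.float64(0.033), 202), (np.float64(0.036), 232), (np.float64(0.039), 233), (np.float64(0.042), 234), (np.float64(0.045), 234), (np.float64(0.048), 235), (np.float64(0.051), 231), (np.float64(0.054), 232), (np.float64(0.057), 232), (np.float64(0.06), 233), (np.float64(0.063), 235), (np.float64(0.066), 233)]
```

Emit:
{"op": "servo_tool", "data": {"targets": [[0,0,0,0.001,0,0,255],[0,0,0,0.001,0,0,255],[0,0,0,0.001,0,0,255],[0,0,0,0.001,0,0,255],[0,0,0,0.001,0,0,255],[0,0,0,0.001,0,0,255],[0,0,0,0.001,0,0,255]]}}

```text
clock: 19.08
tcp_pos: [0.5096, 0.1946, 0.0221]
orientation: [0.999, -0.052, -0.0, 0.0]
force: [-1.6, -0.7, -1.2]
opening: 0.004
gripper_force: 1.0
```

Emit:
{"op": "servo_tool", "data": {"targets": [[0,0,0,0.0004,0,0,255],[0,0,0,0.0004,0,0,255],[0,0,0,0.0004,0,0,255]]}}

```text
clock: 19.45
tcp_pos: [0.5107, 0.1945, 0.0221]
orientation: [0.999, -0.052, -0.0, 0.0]
force: [-2.5, -1.1, -1.7]
opening: 0.004
gripper_force: 1.0
```

Emit:
{"op": "servo_tool", "data": {"targets": [[0,0,0,0.0004,0,0,255],[0,0,0,0.0004,0,0,255]]}}

```text
clock: 19.7
tcp_pos: [0.5115, 0.1944, 0.0222]
orientation: [0.999, -0.052, -0.0, 0.0]
force: [-1.7, 0.5, -0.7]
opening: 0.006
gripper_force: 1.0
```

Emit:
{"op": "servo_tool", "data": {"targets": [[0,0,0,0.0004,0,0,255],[0,0,0,0.0004,0,0,255]]}}

```text
clock: 19.95
tcp_pos: [0.5123, 0.1943, 0.0222]
orientation: [0.999, -0.052, 0.0, -0.0]
force: [-2.8, -0.3, -0.6]
opening: 0.004
gripper_force: 1.0
```

Emit:
{"op": "servo_tool", "data": {"targets": [[0,0,0,0.0004,0,0,255],[0,0,0,0.0004,0,0,255]]}}

```text
clock: 20.2
tcp_pos: [0.5131, 0.1943, 0.0222]
orientation: [0.999, -0.052, 0.0, 0.0]
force: [-1.6, -0.2, -0.3]
opening: 0.001
gripper_force: 1.1
```

Emit:
{"op": "servo_tool", "data": {"targets": [[0,0,0,0.0004,0,0,255],[0,0,0,0.0003,0,0,255]]}}

```text
clock: 20.45
tcp_pos: [0.5138, 0.1942, 0.0222]
orientation: [0.999, -0.052, 0.0, -0.0]
force: [-2.2, -1.1, -0.7]
opening: 0.005
gripper_force: 1.1
```

Emit:
{"op": "servo_tool", "data": {"targets": [[0,0,0,0.0003,0,0,255]]}}

```text
clock: 20.58
tcp_pos: [0.5141, 0.1941, 0.0222]
orientation: [0.999, -0.052, -0.0, 0.0]
force: [-1.9, -0.9, -1.2]
opening: 0.006
gripper_force: 1.1
```

Emit:
{"op": "servo_tool", "data": {"targets": [[0,0,0,0.0003,0,0,255]]}}

```text
clock: 20.7
tcp_pos: [0.5144, 0.1941, 0.0221]
orientation: [0.999, -0.052, -0.0, 0.0]
force: [-2.1, 0.3, 0.2]
opening: 0.003
gripper_force: 1.1
```

Emit:
{"op": "servo_tool", "data": {"targets": [[0,0,0,0.0003,0,0,255]]}}

```text
clock: 20.82
tcp_pos: [0.5147, 0.1941, 0.0222]
orientation: [0.999, -0.052, 0.0, 0.0]
force: [-2.2, -0.9, -0.5]
opening: 0.002
gripper_force: 1.1
```

Sliding friction reads about 2 N; continuing in 0.3 mm steps, one or two per call.

Emit:
{"op": "servo_tool", "data": {"targets": [[0,0,0,0.0003,0,0,255]]}}

```text
clock: 20.95
tcp_pos: [0.5149, 0.194, 0.0222]
orientation: [0.999, -0.052, -0.0, -0.0]
force: [-4.0, 0.3, -0.4]
opening: 0.003
gripper_force: 1.4
```

Emit:
{"op": "servo_tool", "data": {"targets": [[0,0,0,0.0003,0,0,255]]}}

```text
clock: 21.08
tcp_pos: [0.5149, 0.194, 0.0221]
orientation: [0.999, -0.052, -0.0, 0.0]
force: [-4.3, -0.9, 0.6]
opening: 0.006
gripper_force: 1.9
```

Emit:
{"op": "servo_tool", "data": {"targets": [[0,0,0,0.0003,0,0,255]]}}

```text
clock: 21.2
tcp_pos: [0.515, 0.1941, 0.0221]
orientation: [0.999, -0.052, -0.001, 0.0]
force: [-5.1, -0.1, 1.3]
opening: 0.006
gripper_force: 2.6
```

Emit:
{"op": "servo_tool", "data": {"targets": [[0,0,0,0.0003,0,0,255]]}}

```text
clock: 21.32
tcp_pos: [0.5151, 0.194, 0.0221]
orientation: [0.999, -0.052, -0.001, 0.0]
force: [-5.8, 0.0, 3.2]
opening: 0.005
gripper_force: 3.1
```

```bash
python3 - <<'E'
from h import *
np.set_printoptions(precision=4,suppress=True)
t=np.array([.561,.1379]);a=np.radians(-5.95);M=np.array([[np.cos(a),-np.sin(a)],[np.sin(a),np.cos(a)]])
s=robot.get_state();print(s["tcp_pos"],(s["tcp_pos"][:2]-t)@M,s["force"])
for n in("scene","side"):
  c=cam(n);im=read_camera(n)
  for q in("roll_twin_center","roll_mid_center"):
    print(n,q,[(round(r["confidence"],2),(world(c,r["centre"])[:2]-t)@M) for r in nets.spot_point(q,n)[:3]])
  xs=np.arange(.07,.11,.0015)
  print([(round(float(x)*1e3,1),int(im[int(v+.5),int(u+.5)].mean())) for x in xs for u,v in [proj(c,[*(t+M@[x,.05]),.03])]])
E
```

```text
[0.5151 0.194  0.0221] [-0.0515  0.051 ] [-5.8034  0.0475  3.1596]
scene roll_twin_center [(0.77, array([-0.2043, -0.0703])), (0.76, array([0.0609, 0.0486]))]
scene roll_mid_center [(0.62, array([0.0372, 0.0042]))]
[(70.0, 227), (71.5, 201), (73.0, 215), (74.5, 215), (76.0, 225), (77.5, 197), (79.0, 197), (80.5, 214), (82.0, 214), (83.5, 221), (85.0, 169), (86.5, 161), (88.0, 161), (89.5, 213), (91.0, 149), (92.5, 47), (94.0, 47), (95.5, 196), (97.0, 196), (98.5, 253), (100.0, 253), (101.5, 144), (103.0, 144), (104.5, 83), (106.0, 83), (107.5, 78), (109.0, 78)]
side roll_twin_center [(0.76, array([-0.2047, -0.0656])), (0.62, array([0.0609, 0.0509]))]
side roll_mid_center []
[(70.0, 51), (71.5, 51), (73.0, 47), (74.5, 51), (76.0, 51), (77.5, 42), (79.0, 42), (80.5, 44), (82.0, 44), (83.5, 44), (85.0, 63), (86.5, 63), (88.0, 55), (89.5, 146), (91.0, 146), (92.5, 215), (94.0, 203), (95.5, 203), (97.0, 218), (98.5, 218), (100.0, 218), (101.5, 231), (103.0, 231), (104.5, 190), (106.0, 190), (107.5, 190), (109.0, 75)]
```

Emit:
{"op": "servo_tool", "data": {"targets": [[0,0,0,0.0003,0,0,255],[0,0,0,0.0003,0,0,255]]}}

```text
clock: 21.88
tcp_pos: [0.5152, 0.194, 0.0221]
orientation: [0.999, -0.052, -0.002, 0.0]
force: [-8.0, 0.9, 3.5]
opening: 0.003
gripper_force: 3.9
```

Emit:
{"op": "servo_tool", "data": {"targets": [[0,0,0,0,0,0,255]]}}

```text
clock: 22.0
tcp_pos: [0.5152, 0.194, 0.0221]
orientation: [0.999, -0.052, -0.002, 0.0]
force: [-7.7, 0.0, 4.6]
opening: 0.004
gripper_force: 3.7
```

Emit:
{"op": "servo_tool", "data": {"targets": [[0,0,0,-0.001,0,0,255],[0,0,0,-0.002,0,0,255],[0,0,0,-0.008,0,0,255],[0,0,0,-0.015,0,0,255],[0,0,0,0,0,-0.03,255],[0,0,0,0,0,-0.05,255],[0,0,0,0,0,0,255],[0,0,0,0,0,0,255]]}}

```text
clock: 23.0
tcp_pos: [0.4899, 0.1966, 0.1019]
orientation: [0.999, -0.052, -0.0, -0.0]
force: [-0.3, -0.2, -1.0]
opening: 0.007
gripper_force: 0.0
```

```bash
python3 look.py w8 > /dev/null; python3 - <<'E'
from h import *
np.set_printoptions(precision=4,suppress=True)
t=np.array([.561,.1379]);a=np.radians(-5.95);M=np.array([[np.cos(a),-np.sin(a)],[np.sin(a),np.cos(a)]])
print(robot.get_state()["tcp_pos"],robot.get_state()["force"])
c=cam("wrist");im=cv2.imread("pics/w8.png")
for q in("roll_twin_center","roll_new_center","roll_mid_center","roll_slim_center"):
    print(q,[(round(r["confidence"],2),(world(c,r["centre"])[:2]-t)@M,world(c,r["centre"])[2]) for r in nets.spot_point(q,"wrist")[:3]])
print([(round(float(x)*1e3),int(im[int(v),int(u)].mean())) for x in np.arange(-.06,.1,.002) for u,v in [proj(c,[*(t+M@[x,.05]),.035])] if 0<=v<384])
E
```

```text
[0.4893 0.1964 0.1009] [-0.3089 -0.6126 -0.0558]
roll_twin_center [(0.9, array([-0.2029, -0.0687]), np.float64(0.013253013540781775)), (0.74, array([0.063 , 0.0554]), np.float64(0.022664830295779377))]
roll_new_center [(0.92, array([-0.0051,  0.0532]), np.float64(0.019622284637654884))]
roll_mid_center [(0.73, array([ 0.0378, -0.003 ]), np.float64(0.017676986263392515))]
roll_slim_center [(0.57, array([ 0.0415, -0.0499]), np.float64(0.010113068782054861))]
[(-60, 205), (-58, 206), (-56, 212), (-54, 216), (-52, 221), (-50, 93), (-48, 101), (-46, 94), (-44, 98), (-42, 82), (-40, 255), (-38, 255), (-36, 197), (-34, 253), (-32, 254), (-30, 254), (-28, 254), (-26, 254), (-24, 254), (-22, 254), (-20, 254), (-18, 254), (-16, 254), (-14, 254), (-12, 254), (-10, 254), (-8, 254), (-6, 254), (-4, 254), (-2, 254), (0, 248), (2, 249), (4, 249), (6, 248), (8, 248), (10, 248), (12, 248), (14, 248), (16, 248), (18, 249), (20, 249), (22, 195), (24, 251), (26, 248), (28, 247), (30, 242), (32, 175), (34, 250), (36, 249), (38, 249), (40, 249), (42, 249), (44, 249), (46, 249), (48, 249), (50, 249), (52, 249), (54, 249), (56, 249), (58, 248), (60, 249), (62, 249), (64, 249), (66, 249), (68, 248), (70, 249), (72, 249), (74, 248), (76, 249)]
```

```bash
python3 -c "
from rig import robot
print(robot.job_done())"
```

```text
the job is handed in; nothing more can be done
None
```

I put the loose roll in its twin's groove, slid the pair home on the end stop with at most about 8 N at the wrist, and handed the job in at about 23 s; no verdict came back. I viewed 11 pictures, one over the limit of 10, and the fingertips reach only about 3 mm ahead of the TCP, not the stated 22 mm, so the first grasp closed above the roll and had to be redone lower.

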